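Pin the drawbar hitch in its welding jig

TASK

Pin the drawbar tongue into the clevis in the welding jig. The wooden rack holds three collared steel pins: take the longest one, lower it from above through the holes of the upper lug, the tongue and the lower lug, and keep hold of it until it is fully home with its collar down on the upper lug; then let go.

Things in the scene. Friction and masses are not known exactly. Their poses are not given: they have to be found in the camera images.
- long_pin_mid (a point): Centre of the longest of the rack's three steel pins, upright, z up. 146 mm long; from the foot: shaft 20 mm in diameter, 90 mm long (lowest 10 mm tapers to 14 mm), collar 44 mm in diameter, 6 mm thick, round grip knob 28 mm in diameter, 50 mm tall; 0.35 kg. At the start its y axis lies along the row of pins, and its foot is in a loose socket 40 mm deep, 5 mm above the table.
- rack_mid (a point): Centre of the top of the fixed wooden pin rack, 80 x 290 x 45 mm high, y along its row of three pins, 95 mm apart. The fat pin (122 mm tall, shaft 38 mm, too thick for the holes) stands in the middle; the long pin at one end and a short one (108 mm tall) at the other, either way round. Those two are not used.
- hole (a point): Centre of the hole in the top face of the clevis's upper lug, 105 mm above the table, z up, x towards the tongue's tube. Fixed steel: two level lugs 90 x 80 x 12 mm, 18 mm apart, a 36 mm through hole in each, on one vertical axis; free space below. Only the tube stands higher: top at 117 mm, 65 mm or more along x. With the pin home its centre is 17 mm below this point.
- tongue_hole (a point): Centre of the 36 mm through hole in the drawbar tongue, on the tongue's upper face, 87 mm above the table, z up, x along the tongue. A loose steel plate 12 mm thick with a 30 mm square tube on it, 1.2 kg, lying between the lugs on the lower one; its hole is in line with theirs to about 2 mm at the start.
Not all that is in view belongs to the job. What is shaped like the part that bears long_pin_mid but green or yellow is not meant.

How it is judged:
By the outcome, as a careful person would: the job done as asked, in the order asked, and still so for the second after the job is handed in, with the robot touching nothing.
It also fails if it takes over 40 s, if anything falls off the work surface, if the arm or the gripper's body presses on something with over 40 N, if the wrist force passes 120 N, or if a joint passes its speed limit or range.

ROBOT

A 7-joint arm with a two-finger parallel gripper is mounted at the origin on the work surface. World frame = base frame: x ahead of the robot, y to its left, z up, the work surface at z = 0. Lengths are in mm, angles in rad, forces in N, time in s.
With the tool pointing down it reaches from about 400 to 900 mm from the base axis. Payload 5.5 kg.
Tool frame: the origin (TCP) lies at the very end of the fingers, on their centre line; the grasp point (between the pads) lies 19 mm behind it; z points along the fingers, y is the direction in which the jaws open and shut (so a half turn about z gives the same grasp; the last joint's range is limited). The gripper opens to 92 mm and grips with 3 to 60 N. Pads are 19 mm wide; open, the fingers measure 130 mm over their backs; the gripper's body (75 mm by 190 mm) begins 47 mm behind the grasp point.
Start: joints at [-1.035, 0.501, -0.427, 1.55, 0.221, 1.138, -0.21], TCP at [175.09, 625.974, 226.729] pointing down, gripper open.
Joint ranges: [-2.88, 2.88], [-0.31, 2.03], [-1.54, 1.56], [0.2, 2.42], [-1.41, 4.55], [0.19, 2.02], [-2.57, 2.57]. Speed limits (rad/s): [2.57, 2.57, 3.14, 3.14, 3.14, 3.14, 3.14].

INTERFACE

Orientations are given as a rotation vector (axis times angle).
In Python, from bench import bot gives the robot as it stands.
- The arm moves only by the tool jog_arm, never from a script. Its argument "deltas" is a list of rows, each a list of 2 entries, a list of its own where there are three numbers: the shift along the tool's x, y, z in m, then the turn, a rotation vector about the tool's x, y, z in degrees. A call has 1 to 8 rows; each row shifts and turns the commanded pose from where the row before left it, along the tool's axes as they then stand; what a row does not reach is not made up. A row lasts 1/10 s, in which the tool goes at most 50 mm and 8.59 degrees, less where a joint would pass 70% of its speed; a pose out of reach is approached as far as the arm can. A call is refused whole if a number of a shift passes 0.05 or a number of a turn 8.59, either way. A call with a gripper value outside its range is refused whole. "fingers" is the closure, from 0 (fully open) to 1 (shut), set as the call begins (left out, the last holds). The fingers move at their own pace and stop on an object; the grip force is fixed at half the most. Time passes only in rows, so rows that do not move let the fingers close. It gives the time, the measured TCP pose, the force and the opening at its end, in the units of the state.
- bot.sense(): the state, without advancing time (a new reading comes with each control period).
- bot.snapshot(name): name is "scene" or "side" or "wrist"; returns a dict with "pixels" (400x640x3 uint8, blue, green, red), "depth" (400x640 float32, mm along the optical axis (not along the pixel's ray), 0 where there is no reading), "K" (3x3 intrinsics, pixels), "k1" (the pictures are not rectified: a ray, as slopes to the right and down, at radius r is drawn at 1 + k1 r^2 times it, then the intrinsics apply), "cam_to_world" (4x4, takes a point from camera to world coordinates). Camera axes: x right, y down, z forward; pixel columns grow to the right and rows downward; lengths in mm; the calibration is good to about 2 mm. A picture is of the moment at which its call begins.
- bot.hand_in(): hands the job in, once; it reports no verdict.
The state is a dict: "t": time; "joints": joint angles; "joint_velocities": joint speeds; "joint_efforts": joint torques, N m; "tcp_pos": TCP position; "eef_rot": TCP orientation; "wrist_force": force on the tool from outside, world axes, zero at the start; "moment": the same for the moment, N m; "gripper_width": finger opening in mm.
Only numpy, scipy, OpenCV 4.12 (cv2) and the standard library are available. Lean on these libraries where they do the work, as an engineer would, in place of code of your own. Each camera call takes 0.05 s, during which the arm holds its last target.

## Working session

There is one attempt and no reset: what is moved stays moved. The work goes in short steps, Python scripts to look and compute and a tool call to move; the robot and the scene stay as the last step left them, time stands still between calls to the robot, and variables do not carry over. Pictures are saved under pics/ and viewed, and the job is handed in when it is done.

Besides the shell and the picture viewer there is one more tool, called after ">>>" by a JSON object that holds its "op" and its "data", one argument or row to a line. jog_arm: Moves the arm, as the interface text tells. Its arguments: {"type":"object","properties":{"deltas":{"type":"array"},"fingers":{"type":"number"}},"required":["deltas"]}

```bash
mkdir -p pics
cat > h.py <<'E'
import numpy as np, cv2
from bench import bot
def snap(n,tag):
    s=bot.snapshot(n); np.savez(f'pics/{tag}.npz',**{k:np.array(v) for k,v in s.items()})
    cv2.imwrite(f'pics/{tag}.png',s['pixels']); return s
def load(tag): return dict(np.load(f'pics/{tag}.npz'))
def ray(s,u,v):
    K=s['K'];k1=float(s['k1'])
    xd=(u-K[0,2])/K[0,0]; yd=(v-K[1,2])/K[1,1]
    x,y=xd,yd
    for _ in range(20):
        f=1+k1*(x*x+y*y); x,y=xd/f,yd/f
    return np.array([x,y,1.])
def pt(s,u,v,d=None):
    if d is None: d=float(s['depth'][int(round(v)),int(round(u))])
    T=s['cam_to_world']; return T[:3,:3]@(ray(s,u,v)*d)+T[:3,3]
def onz(s,u,v,z):
    T=s['cam_to_world']; r=T[:3,:3]@ray(s,u,v); o=T[:3,3]; return o+r*(z-o[2])/r[2]
def proj(s,p):
    T=s['cam_to_world']; c=T[:3,:3].T@(np.array(p)-T[:3,3]); x,y=c[0]/c[2],c[1]/c[2]
    f=1+float(s['k1'])*(x*x+y*y); K=s['K']; return K[0,0]*x*f+K[0,2],K[1,1]*y*f+K[1,2]
def crop(tag,u0,v0,u1,v1,k,out):
    im=cv2.imread(f'pics/{tag}.png')[v0:v1,u0:u1]; cv2.imwrite(f'pics/{out}.png',cv2.resize(im,None,fx=k,fy=k,interpolation=cv2.INTER_CUBIC))
E
python3 - <<'E'
from h import *
for n in ('scene','side','wrist'):
    s=snap(n,n+'0'); print(n,s['cam_to_world'].round(3).tolist(),s['K'][0,0],s['k1'])
st=bot.sense();print({k:np.round(v,3).tolist() for k,v in st.items()})
E
```

```text
scene [[-0.424, 0.617, -0.663, 1158.431], [0.906, 0.287, -0.312, 437.692], [-0.002, -0.733, -0.68, 815.91], [0.0, 0.0, 0.0, 1.0]] 415.32569418757555 -0.05692534352088202
side [[-0.998, -0.043, 0.041, 465.219], [-0.059, 0.685, -0.726, 769.513], [0.003, -0.728, -0.686, 749.897], [0.0, 0.0, 0.0, 1.0]] 406.6325601168952 -0.1062439727882208
wrist [[0.269, 0.93, 0.251, 107.632], [0.963, -0.259, -0.072, 643.841], [-0.002, 0.261, -0.965, 383.889], [0.0, 0.0, 0.0, 1.0]] 283.45600551884587 -0.009449930092280321
{'t': 0.15, 'joints': [-1.035, 0.502, -0.427, 1.551, 0.221, 1.138, -0.21], 'joint_velocities': [0.002, -0.001, -0.002, -0.001, -0.001, -0.001, 0.001], 'joint_efforts': [-0.006, -56.71, -5.825, -27.945, -0.069, 0.026, 0.0], 'tcp_pos': [175.003, 625.435, 225.913], 'eef_rot': [-0.427, -3.112, 0.002], 'wrist_force': [0.165, 0.588, -0.776], 'moment': [-0.051, -0.041, -0.001], 'gripper_width': 92.038}
```

View pics/scene0.png

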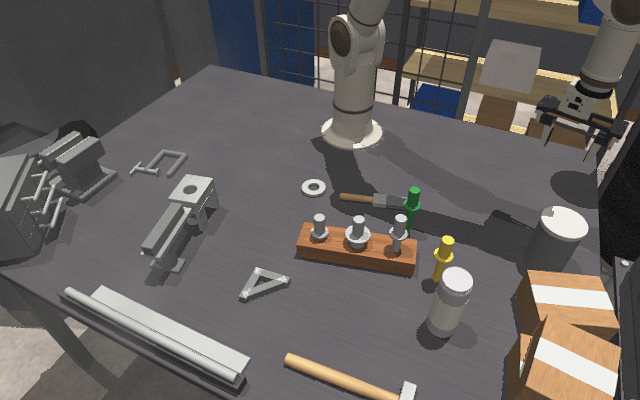

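View pics/side0.png

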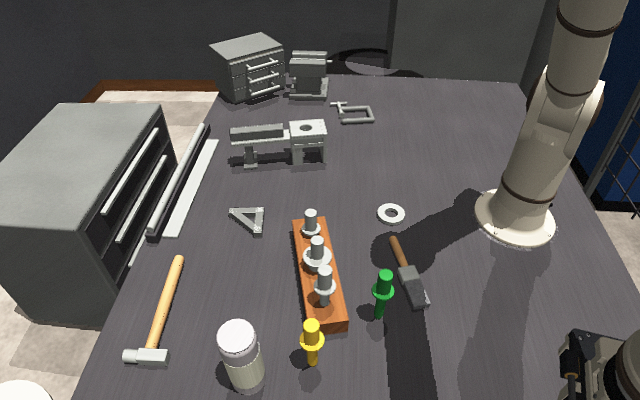

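View pics/wrist0.png

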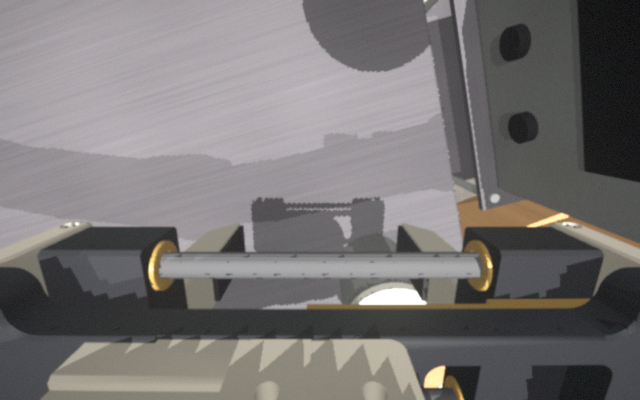

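Run:
```python
from h import *
crop('scene0',285,180,465,290,4,'c1')
crop('side0',270,190,410,360,4,'c2')
crop('scene0',130,160,230,280,5,'c3')
crop('side0',220,100,340,180,6,'c4')
```

```text
(no output)
```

View pics/c1.png

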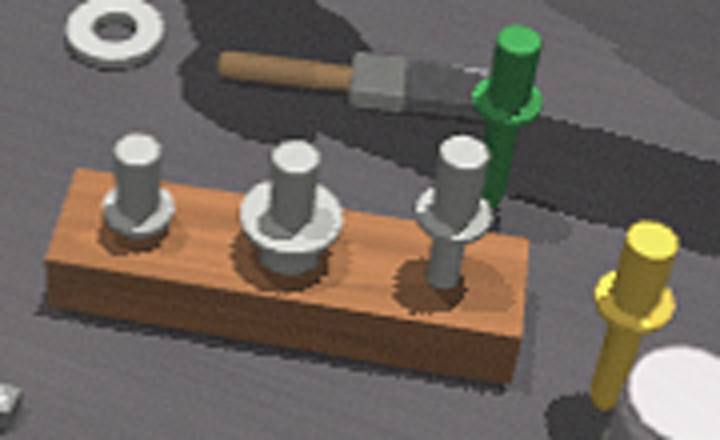

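View pics/c2.png

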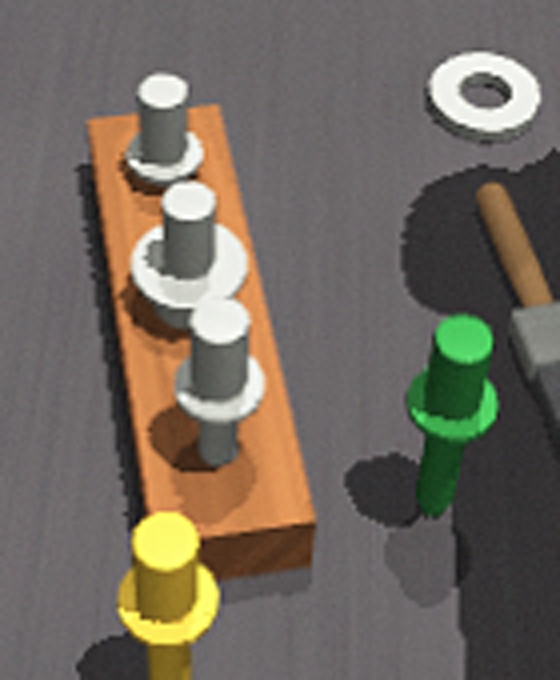

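View pics/c3.png

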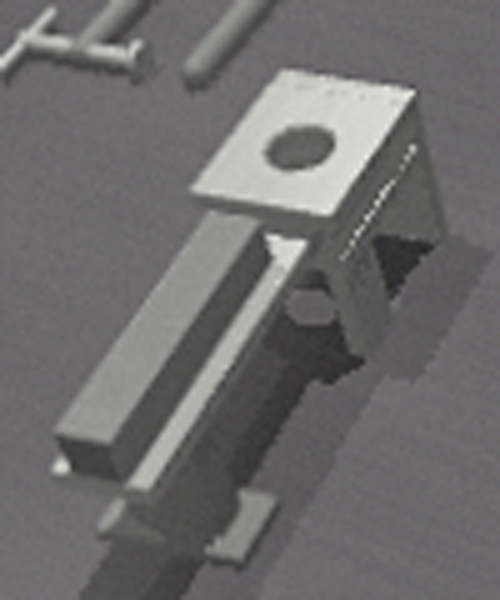

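View pics/c4.png

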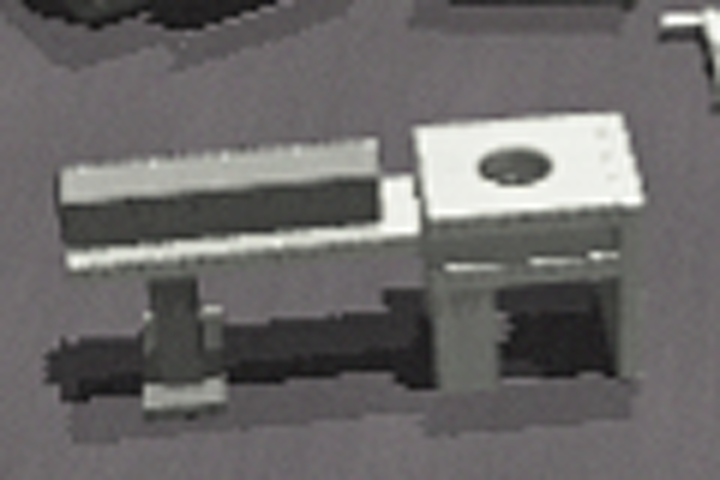

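Run:
```python
from h import *
sc=load('scene0');sd=load('side0')
def P(c,k,o): return (c[0]+.5)/k-.5+o[0],(c[1]+.5)/k-.5+o[1]
for nm,z,a,b in [('knobtop',151,(464,152),(220,320)),('fat',127,(296,157),(189,201)),('shorttop',113,(138,149),(162,91))]:
    print(nm,onz(sc,*P(a,4,(285,180)),z).round(1),onz(sd,*P(b,4,(270,190)),z).round(1),pt(sc,*P(a,4,(285,180))).round(1),pt(sd,*P(b,4,(270,190))).round(1))
print('hole',onz(sc,*P((300,148),5,(130,160)),105).round(1),onz(sd,*P((516,167),6,(220,100)),105).round(1))
# lug top corners scene
for c in [(282,68),(416,92),(332,216),(190,192)]:
    print('lug',onz(sc,*P(c,5,(130,160)),105).round(1))
for c in [(414,127),(622,113),(642,205),(428,220)]:
    print('lugS',onz(sd,*P(c,6,(220,100)),105).round(1))
for c,z in [((225,215),117),((265,228),117),((110,442),117),((57,436),117)]: print('tube',onz(sc,*P(c,5,(130,160)),z).round(1))
for tag,s in(('scene0',sc),('side0',sd)):
    # dense lug face: fit depth points z 100..110 
    d=s['depth'];ys,xs=np.where(d>0)
    pts=np.array([pt(s,u,v) for u,v in zip(xs,ys) ])
    m=(pts[:,2]>138)&(pts[:,2]<160); m2=(abs(pts[:,2]-105)<6)
    np.savez(f'pics/{tag}_pts.npz',pts=pts)
    print(tag)
    for mm in (m,):
        q=pts[mm]; print(len(q),q[:8].round(0).tolist())
```

```text
knobtop [487.9 313.7 151. ] [487.2 314.  151. ] [487.9 313.7 151. ] [487.1 315.  152.3]
fat [509.  221.6 127. ] [508.  221.4 127. ] [509.9 221.9 128. ] [508.  222.  127.6]
shorttop [529.3 129.2 113. ] [529.7 128.8 113. ] [528.5 128.8 112.1] [529.7 128.3 112.5]
hole [ 573.4 -225.   105. ] [ 572.3 -225.8  105. ]
lug [ 524.3 -276.5  105. ]
lug [ 510.1 -197.   105. ]
lug [ 608.3 -176.9  105. ]
lug [ 624.8 -254.9  105. ]
lugS [ 625.8 -258.7  105. ]
lugS [ 524.2 -277.9  105. ]
lugS [ 510.  -196.9  105. ]
lugS [ 609.3 -178.2  105. ]
tube [ 639.7 -215.8  117. ]
tube [ 638.7 -191.4  117. ]
tube [ 779.2 -164.9  117. ]
tube [ 786.8 -189.2  117. ]
scene0
10910 [[-397.0, -1530.0, 159.0], [-399.0, -1526.0, 159.0], [-407.0, -1528.0, 156.0], [-415.0, -1530.0, 154.0], [-418.0, -1527.0, 153.0], [-431.0, -1535.0, 148.0], [-428.0, -1523.0, 151.0], [-438.0, -1528.0, 147.0]]
side0
2593 [[2402.0, -1458.0, 159.0], [2400.0, -1464.0, 157.0], [2389.0, -1467.0, 155.0], [2391.0, -1478.0, 151.0], [2389.0, -1484.0, 149.0], [2396.0, -1500.0, 144.0], [2386.0, -1497.0, 144.0], [-469.0, -1512.0, 140.0]]
```

Run:
```python
from h import *
for tag in('scene0','side0'):
    p=np.load(f'pics/{tag}_pts.npz')['pts']
    d=np.hypot(p[:,0]-487.5,p[:,1]-314)
    m=(p[:,2]>90)&(p[:,2]<400)&(d<190)&(d>25)
    q=p[m]; k=np.unique((q[:,:2]//30*30).astype(int),axis=0)
    for a in k:
        w=q[((q[:,:2]//30*30)==a).all(1)]; print(tag,a,len(w),w[:,2].max().round(),w.mean(0).round())
```

```text
scene0 [330 300] 1 96.0 [359. 327.  96.]
scene0 [360 270] 22 98.0 [378. 296.  96.]
scene0 [360 300] 251 148.0 [382. 316. 125.]
scene0 [360 330] 15 99.0 [377. 332.  96.]
scene0 [390 300] 37 147.0 [393. 313.  98.]
scene0 [480 180] 3 127.0 [507. 208. 127.]
scene0 [480 210] 47 129.0 [505. 223. 123.]
scene0 [480 390] 51 148.0 [504. 412. 116.]
scene0 [480 420] 92 148.0 [502. 434. 129.]
scene0 [510 120] 62 118.0 [532. 137. 107.]
scene0 [510 180] 10 126.0 [515. 209. 112.]
scene0 [510 210] 140 129.0 [519. 223. 113.]
scene0 [510 390] 71 147.0 [515. 416. 113.]
scene0 [510 420] 202 148.0 [516. 430. 117.]
scene0 [540 120] 13 114.0 [542. 133. 102.]
scene0 [570 420] 2 169.0 [599. 448. 169.]
scene0 [570 450] 32 171.0 [595. 460. 170.]
scene0 [600 420] 97 172.0 [618. 441. 157.]
scene0 [600 450] 40 172.0 [606. 456. 169.]
scene0 [630 420] 9 160.0 [631. 437. 127.]
side0 [330 300] 36 99.0 [357. 316.  96.]
side0 [360 270] 3 95.0 [389. 298.  94.]
side0 [360 300] 407 148.0 [377. 321. 126.]
side0 [360 330] 45 98.0 [375. 333.  95.]
side0 [390 300] 38 98.0 [393. 316.  96.]
side0 [480 180] 2 127.0 [506. 209. 127.]
side0 [480 210] 139 129.0 [503. 227. 116.]
side0 [480 390] 61 148.0 [498. 416. 133.]
side0 [480 420] 399 149.0 [498. 435. 121.]
side0 [510 120] 114 115.0 [528. 137. 105.]
side0 [510 180] 2 128.0 [512. 208. 126.]
side0 [510 210] 113 129.0 [516. 227. 116.]
side0 [510 390] 17 146.0 [518. 417. 114.]
side0 [510 420] 148 147.0 [515. 432. 114.]
side0 [540 120] 13 113.0 [541. 136. 103.]
side0 [570 420] 9 171.0 [596. 448. 160.]
side0 [570 450] 205 173.0 [591. 465. 146.]
side0 [600 420] 114 173.0 [615. 443. 170.]
side0 [600 450] 67 173.0 [607. 455. 170.]
```

>>> {"op": "jog_arm", "data": {
  "deltas": [
    [[-0.037,-0.021,0],[0,0,0]],
    [[-0.037,-0.021,0],[0,0,0]],
    [[-0.037,-0.021,0],[0,0,0]],
    [[-0.037,-0.021,0],[0,0,0]],
    [[-0.037,-0.021,0],[0,0,0]],
    [[-0.037,-0.021,0],[0,0,0]],
    [[-0.037,-0.021,0],[0,0,0]],
    [[-0.037,-0.021,0],[0,0,0]]
  ],
  "fingers": 0.2
}}

```text
t: 0.95
tcp_pos: [415.8, 382.9, 226.6]
eef_rot: [-0.427, -3.112, 0.0]
wrist_force: [0.6, 0.4, 0.2]
gripper_width: 73.3
```

>>> {"op": "jog_arm", "data": {
  "deltas": [
    [[0,0,0],[0,0,7.5]],
    [[0,0,0],[0,0,7.5]],
    [[0,0,0],[0,0,7.5]],
    [[0,0,0],[0,0,7.5]],
    [[0,0,0],[0,0,0]],
    [[0,0,0],[0,0,0]]
  ]
}}

```text
t: 1.55
tcp_pos: [414.7, 384.4, 226.5]
eef_rot: [-1.213, -2.898, 0.001]
wrist_force: [-0.1, -0.7, -0.4]
gripper_width: 73.2
```

```bash
cat >> h.py <<'E'
from scipy.spatial.transform import Rotation as Ro
def rel(target,st=None):
    st=st or bot.sense(); R=Ro.from_rotvec(st['eef_rot']).as_matrix()
    d=R.T@(np.array(target)-np.array(st['tcp_pos']))
    print('t',round(st['t'],2),'tcp',np.round(st['tcp_pos'],1),'jaw deg',np.degrees(np.arctan2(R[1,1],R[0,1])).round(1),'toolz',R[:,2].round(4),'w',round(st['gripper_width'],1),'F',np.round(st['wrist_force'],1),'M',np.round(st['moment'],2)); print('j',np.round(st['joints'],2)); print('delta tool mm',d.round(1))
E
python3 -c "
from h import *
rel([487.5,314,200])"
```

```text
t 1.55 tcp [414.7 384.4 226.5] jaw deg 44.6 toolz [-3.e-04 -4.e-04 -1.e+00] w 73.2 F [-0.1 -0.7 -0.4] M [-0.05  0.01 -0.03]
j [-0.59  0.33 -0.25  1.77  0.09  1.05 -0.1 ]
delta tool mm [-101.3    2.5   26.5]
```

>>> {"op": "jog_arm", "data": {
  "deltas": [
    [[-0.04,0.001,0],[0,0,0]],
    [[-0.04,0.001,0],[0,0,0]],
    [[-0.0213,0.0005,0],[0,0,0]],
    [[0,0,0.02],[0,0,0]],
    [[0,0,0],[0,0,0]],
    [[0,0,0],[0,0,0]]
  ]
}}

```text
t: 2.15
tcp_pos: [486.7, 314.1, 206.4]
eef_rot: [-1.214, -2.896, 0.002]
wrist_force: [0.6, 0.5, 0.4]
gripper_width: 73.1
```

```bash
python3 -c "
from h import *
rel([487.5,314,106])
snap('scene','scene1');snap('wrist','wrist1');s=snap('side','side1')
crop('scene1',300,100,500,300,4,'s1');crop('side1',220,150,420,350,4,'d1')
"
```

```text
t 2.15 tcp [486.7 314.1 206.4] jaw deg 44.5 toolz [-1.7e-03 -4.0e-04 -1.0e+00] w 73.1 F [0.6 0.5 0.4] M [-0.05 -0.01 -0.05]
j [-0.46  0.37 -0.2   1.76  0.09  1.02  0.08]
delta tool mm [ -0.7   0.7 100.4]
```

View pics/wrist1.png

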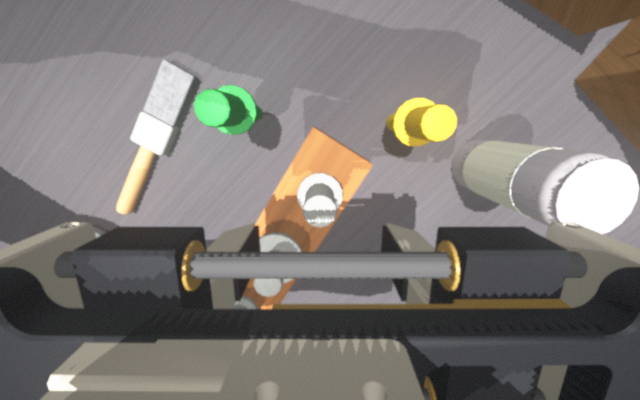

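View pics/side1.png

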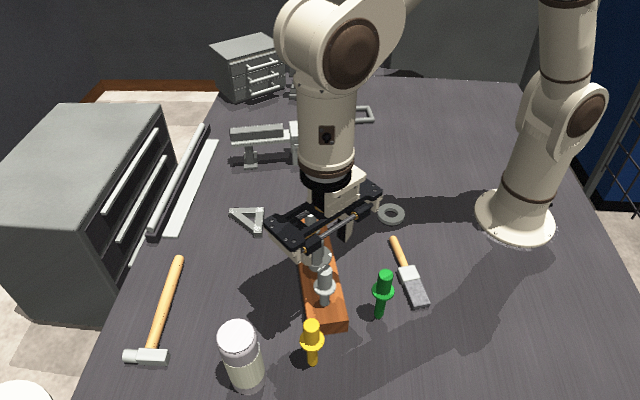

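The wrist view shows the long pin's knob at (320,210), centred between the jaws. Green (212,107) and yellow (438,122) are clear of the fingers. I'll go down.

>>> {"op": "jog_arm", "data": {
  "deltas": [
    [[-0.0005,0.0007,0.03],[0,0,0]],
    [[0,0,0.03],[0,0,0]],
    [[0,0,0.025],[0,0,0]],
    [[0,0,0.014],[0,0,0]],
    [[0,0,0],[0,0,0]],
    [[0,0,0],[0,0,0]]
  ]
}}

```text
t: 2.9
tcp_pos: [488.8, 314.6, 108.6]
eef_rot: [1.217, 2.896, 0.002]
wrist_force: [0.3, 1.0, 0.4]
gripper_width: 73.2
```

```bash
python3 -c "
from h import *
rel([487.5,314,106])
snap('side','side2');snap('scene','scene2');crop('side2',250,170,400,320,4,'d2');crop('scene2',300,130,460,290,4,'s2')
"
```

```text
t 2.9 tcp [488.8 314.6 108.6] jaw deg 44.4 toolz [ 9.e-04  8.e-04 -1.e+00] w 73.2 F [0.3 1.  0.4] M [-0.02 -0.03 -0.03]
j [-0.47  0.49 -0.19  1.83  0.12  0.83  0.06]
delta tool mm [ 0.5 -1.4  2.6]
```

View pics/d2.png

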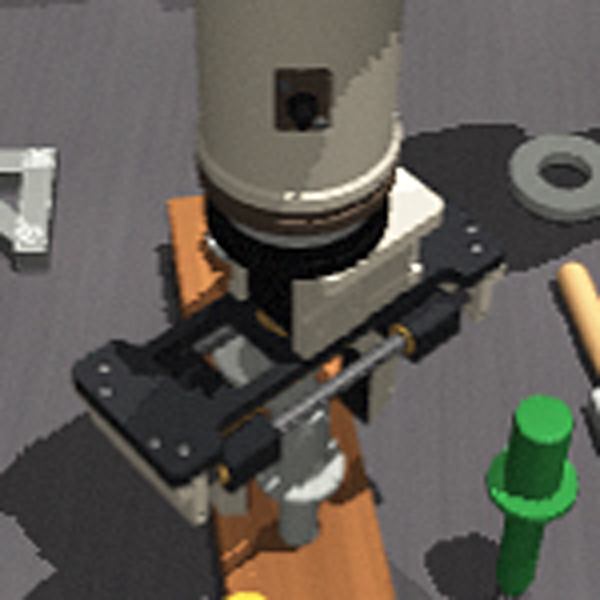

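View pics/s2.png

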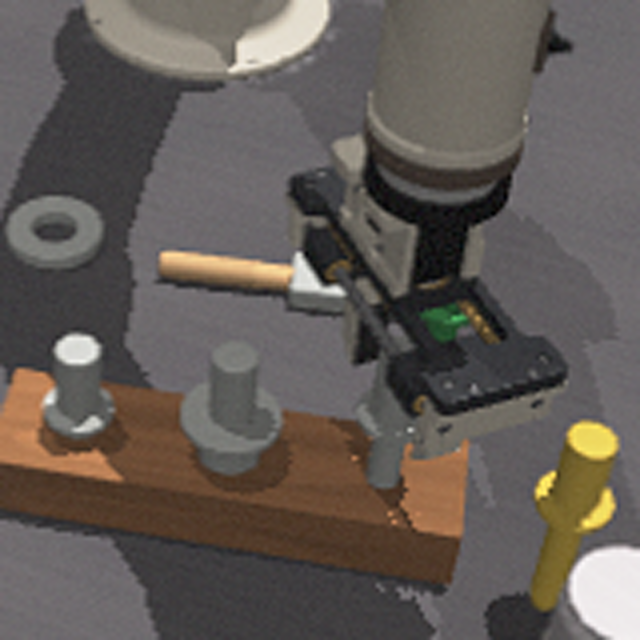

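The fingers straddle the knob above the collar, so I'll close.

>>> {"op": "jog_arm", "data": {
  "deltas": [
    [[0.0005,-0.0012,0.002],[0,0,0]],
    [[0,0,0],[0,0,0]],
    [[0,0,0],[0,0,0]],
    [[0,0,0],[0,0,0]],
    [[0,0,0],[0,0,0]],
    [[0,0,0],[0,0,0]]
  ],
  "fingers": 1.0
}}

```text
t: 3.6
tcp_pos: [487.2, 313.4, 105.7]
eef_rot: [-1.218, -2.896, 0.0]
wrist_force: [-0.2, 0.0, 0.2]
gripper_width: 30.1
```

>>> {"op": "jog_arm", "data": {
  "deltas": [
    [[0,0,0],[0,0,0]],
    [[0,0,0],[0,0,0]],
    [[0,0,-0.002],[0,0,0]],
    [[0,0,-0.005],[0,0,0]]
  ]
}}

```text
t: 4.0
tcp_pos: [486.5, 313.0, 112.0]
eef_rot: [-1.218, -2.895, 0.002]
wrist_force: [-0.1, -0.5, -3.9]
gripper_width: 27.1
```

```bash
python3 -c "
from h import *
rel([487.5,314,106])"
```

```text
t 4.0 tcp [486.5 313.  112. ] jaw deg 44.4 toolz [-0.0016 -0.001  -1.    ] w 27.1 F [-0.1 -0.5 -3.9] M [-0.05 -0.01 -0.04]
j [-0.47  0.49 -0.19  1.83  0.12  0.83  0.06]
delta tool mm [0.  1.5 6. ]
```

>>> {"op": "jog_arm", "data": {
  "deltas": [
    [[0,0,-0.015],[0,0,0]],
    [[0,0,-0.02],[0,0,0]],
    [[0,0,-0.025],[0,0,0]],
    [[0,0,-0.025],[0,0,0]],
    [[0,0,-0.025],[0,0,0]],
    [[0,0,-0.02],[0,0,0]],
    [[0,0,-0.015],[0,0,0]],
    [[0,0,0],[0,0,0]]
  ]
}}

```text
t: 4.8
tcp_pos: [488.3, 314.4, 261.3]
eef_rot: [1.217, 2.893, 0.007]
wrist_force: [1.0, 0.5, -3.3]
gripper_width: 27.3
```

```bash
python3 -c "
from h import *
rel([573,-225.4,260])
snap('side','side3');snap('scene','scene3');crop('side3',220,120,420,320,3,'d3');crop('scene3',300,80,500,280,3,'s3')
a=cv2.imread('pics/d3.png');b=cv2.imread('pics/s3.png');cv2.imwrite('pics/m3.png',cv2.resize(np.hstack([a,b]),(800,400)))
"
```

```text
t 4.8 tcp [488.3 314.4 261.3] jaw deg 44.4 toolz [ 0.0045  0.0029 -1.    ] w 27.3 F [ 1.   0.5 -3.3] M [-0.04 -0.08 -0.01]
j [-0.45  0.32 -0.21  1.7   0.07  1.12  0.09]
delta tool mm [-4.451e+02 -3.169e+02  1.000e-01]
```

View pics/m3.png

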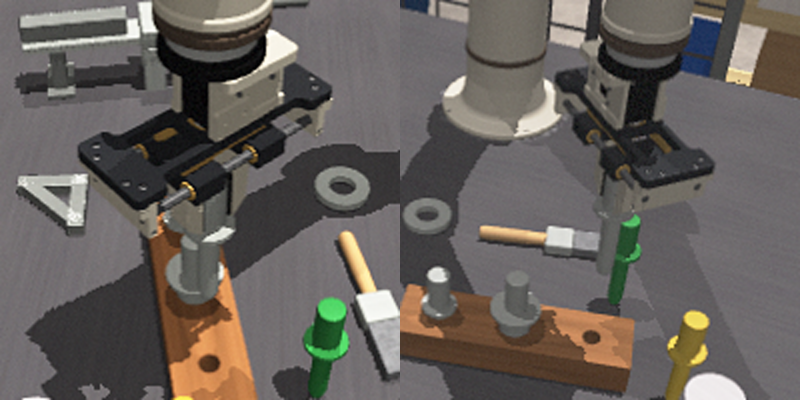

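>>> {"op": "jog_arm", "data": {
  "deltas": [
    [[-0.015,-0.0105,0],[0,0,0]],
    [[-0.025,-0.018,0],[0,0,0]],
    [[-0.034,-0.024,0],[0,0,0]],
    [[-0.034,-0.024,0],[0,0,0]],
    [[-0.034,-0.024,0],[0,0,0]],
    [[-0.034,-0.024,0],[0,0,0]],
    [[-0.034,-0.024,0],[0,0,0]],
    [[-0.034,-0.024,0],[0,0,0]]
  ]
}}

```text
t: 5.7
tcp_pos: [533.5, 16.6, 256.5]
eef_rot: [-1.217, -2.894, 0.002]
wrist_force: [0.4, 0.7, -3.6]
gripper_width: 27.4
```

>>> {"op": "jog_arm", "data": {
  "deltas": [
    [[-0.034,-0.024,0],[0,0,0]],
    [[-0.034,-0.024,0],[0,0,0]],
    [[-0.034,-0.024,0],[0,0,0]],
    [[-0.034,-0.024,0],[0,0,0]],
    [[-0.034,-0.024,0],[0,0,0]],
    [[-0.02,-0.015,0],[0,0,0]],
    [[-0.01,-0.007,0],[0,0,0]],
    [[0,0,0],[0,0,0]]
  ]
}}

```text
t: 6.5
tcp_pos: [571.9, -225.4, 256.4]
eef_rot: [-1.221, -2.892, 0.001]
wrist_force: [-0.5, 0.4, -3.8]
gripper_width: 27.7
```

```bash
python3 -c "
from h import *
rel([573,-225.4,230])"
```

```text
t 6.5 tcp [ 571.9 -225.4  256.4] jaw deg 44.2 toolz [-2.3e-03  2.0e-04 -1.0e+00] w 27.7 F [-0.5  0.4 -3.8] M [-0.   -0.02  0.02]
j [ 0.27  0.38  0.08  1.62 -0.03  1.14  1.13]
delta tool mm [-0.8  0.8 26.4]
```

>>> {"op": "jog_arm", "data": {
  "deltas": [
    [[-0.0008,0.0008,0.02],[0,0,0]],
    [[0,0,0.015],[0,0,0]],
    [[0,0,0],[0,0,0]],
    [[0,0,0],[0,0,0]]
  ]
}}

```text
t: 6.9
tcp_pos: [573.7, -222.3, 222.2]
eef_rot: [-1.215, -2.895, -0.001]
wrist_force: [-0.5, -0.2, -2.9]
gripper_width: 26.9
```

```bash
python3 -c "
from h import *
rel([573,-225.4,115.5])
snap('side','side4');snap('scene','scene4');crop('side4',250,40,370,160,5,'d4');crop('scene4',130,110,250,230,5,'s4')
print(bot.sense()['tcp_pos'])
for t in('side4','scene4'):
    s=load(t); print(t,proj(s,[573,-225.4,105]),proj(s,[573,-225.4,117]))
"
```

```text
t 6.9 tcp [ 573.7 -222.3  222.2] jaw deg 44.5 toolz [-0.0015  0.001  -1.    ] w 26.9 F [-0.5 -0.2 -2.9] M [ 0.02 -0.04  0.01]
j [ 0.27  0.41  0.08  1.66 -0.04  1.07  1.13]
delta tool mm [ -1.9  -2.6 106.7]
[ 574.54353003 -223.35362422  223.48963415]
side4 (np.float64(305.3247321237007), np.float64(127.48355525591698)) (np.float64(305.21953431729156), np.float64(123.93466261720913))
scene4 (np.float64(189.5585312255297), np.float64(189.0723094375706)) (np.float64(188.54243677626778), np.float64(185.5941006162243))
```

View pics/d4.png

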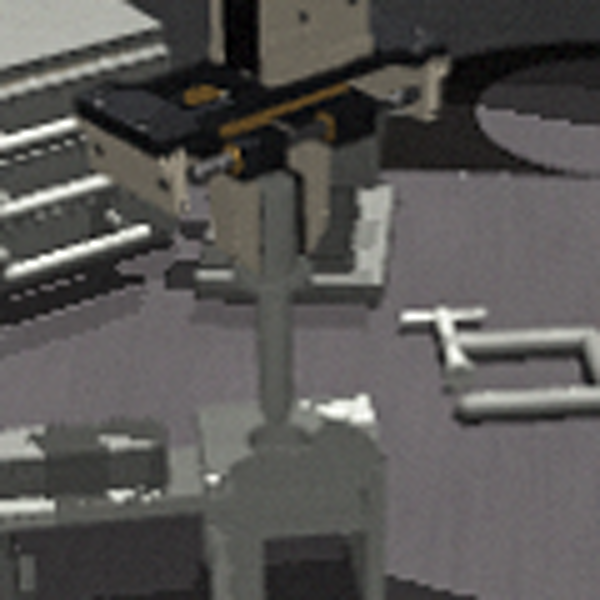

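View pics/s4.png

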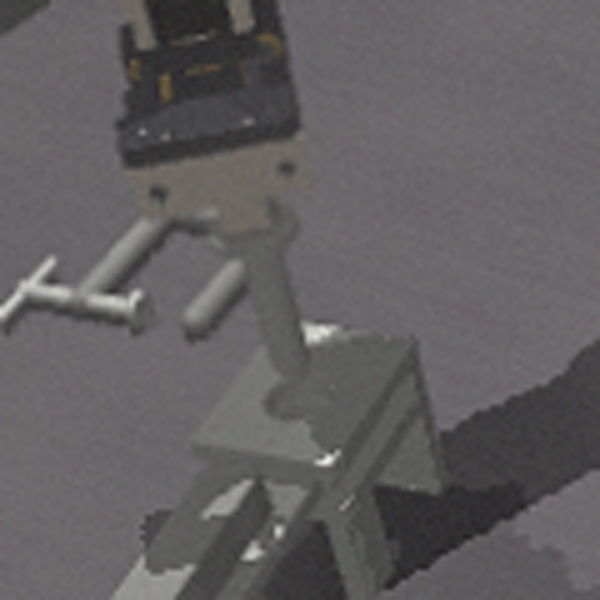

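```bash
python3 -c "
from h import *
for i in range(4):
    bot.snapshot('wrist'); print(np.round(bot.sense()['tcp_pos'],1))
rel([573,-225.4,115.5])
"
```

```text
[ 574.6 -223.6  223.7]
[ 574.6 -223.8  223.7]
[ 574.5 -223.9  223.6]
[ 574.4 -224.   223.5]
t 7.2 tcp [ 574.4 -224.   223.5] jaw deg 44.4 toolz [ 1.2e-03 -4.0e-04 -1.0e+00] w 27.3 F [ 0.7 -0.5 -3.3] M [-0.06 -0.01 -0.02]
j [ 0.27  0.41  0.08  1.66 -0.04  1.07  1.13]
delta tool mm [  0.   -2.1 108. ]
```

>>> {"op": "jog_arm", "data": {
  "deltas": [
    [[0,-0.0018,0.008],[0,0,0]],
    [[0,0,0.01],[0,0,0]],
    [[0,0,0.01],[0,0,0]],
    [[0,0,0],[0,0,0]]
  ]
}}

```text
t: 7.6
tcp_pos: [571.0, -224.6, 192.1]
eef_rot: [-1.216, -2.892, 0.0]
wrist_force: [-0.5, -0.0, -3.6]
gripper_width: 27.7
```

```bash
python3 -c "
from h import *
snap('side','side5');snap('scene','scene5');crop('side5',260,70,340,150,5,'d5');crop('scene5',150,130,230,210,5,'s5')
rel([573,-225.4,115.5])
a=cv2.imread('pics/d5.png');b=cv2.imread('pics/s5.png');cv2.imwrite('pics/m5.png',np.hstack([a,b]))
"
```

```text
t 7.7 tcp [ 572.3 -225.   193.8] jaw deg 44.4 toolz [-1.5e-03  5.0e-04 -1.0e+00] w 27.6 F [ 0.3  0.2 -3.1] M [-0.07 -0.05  0.06]
j [ 0.27  0.44  0.08  1.69 -0.04  1.02  1.14]
delta tool mm [-0.9  0.3 78.3]
```

View pics/m5.png

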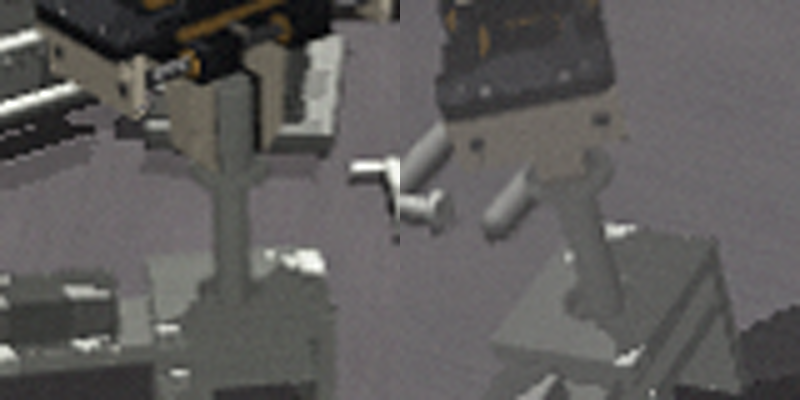

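>>> {"op": "jog_arm", "data": {
  "deltas": [
    [[-0.0007,0,0.005],[0,0,0]],
    [[0,0,0.006],[0,0,0]],
    [[0,0,0.006],[0,0,0]],
    [[0,0,0],[0,0,0]]
  ]
}}

```text
t: 8.1
tcp_pos: [572.3, -225.3, 176.4]
eef_rot: [-1.217, -2.894, 0.0]
wrist_force: [-0.4, 0.9, -3.6]
gripper_width: 27.5
```

>>> {"op": "jog_arm", "data": {
  "deltas": [
    [[0,0,0.006],[0,0,0]],
    [[0,0,0.006],[0,0,0]],
    [[0,0,0.006],[0,0,0]],
    [[0,0,0.006],[0,0,0]],
    [[0,0,0],[0,0,0]]
  ]
}}

```text
t: 8.6
tcp_pos: [572.3, -225.3, 152.4]
eef_rot: [-1.217, -2.894, 0.0]
wrist_force: [-0.5, 1.2, -3.7]
gripper_width: 27.6
```

```bash
python3 -c "
from h import *
bot.snapshot('wrist');bot.snapshot('wrist');rel([573,-225.4,115.5])
"
```

```text
t 8.7 tcp [ 573.1 -225.6  153.5] jaw deg 44.4 toolz [-4.e-04  1.e-04 -1.e+00] w 27.5 F [-0.7  0.  -2.7] M [-0.1  -0.01  0.  ]
j [ 0.28  0.48  0.07  1.72 -0.04  0.94  1.14]
delta tool mm [ 0.2  0.1 38. ]
```

>>> {"op": "jog_arm", "data": {
  "deltas": [
    [[0,0,0.006],[0,0,0]],
    [[0,0,0.006],[0,0,0]],
    [[0,0,0.006],[0,0,0]],
    [[0,0,0.006],[0,0,0]],
    [[0,0,0.006],[0,0,0]],
    [[0,0,0.002],[0,0,0]],
    [[0,0,0],[0,0,0]]
  ]
}}

```text
t: 9.4
tcp_pos: [572.8, -225.5, 121.1]
eef_rot: [-1.218, -2.895, 0.0]
wrist_force: [0.4, -0.3, -3.5]
gripper_width: 27.2
```

```bash
python3 -c "
from h import *
bot.snapshot('wrist');bot.snapshot('wrist');rel([573,-225.4,115.5])
"
```

```text
t 9.5 tcp [ 573.3 -225.7  121.8] jaw deg 44.4 toolz [ 2.e-04 -1.e-04 -1.e+00] w 27.6 F [ 0.9 -0.  -3.4] M [-0.04  0.01 -0.03]
j [ 0.28  0.52  0.07  1.74 -0.05  0.88  1.14]
delta tool mm [ 0.5 -0.   6.3]
```

>>> {"op": "jog_arm", "data": {
  "deltas": [
    [[0,0,0.002],[0,0,0]],
    [[0,0,0.002],[0,0,0]],
    [[0,0,0.001],[0,0,0]],
    [[0,0,0],[0,0,0]],
    [[0,0,0],[0,0,0]]
  ]
}}

```text
t: 10.0
tcp_pos: [573.2, -225.7, 116.7]
eef_rot: [-1.218, -2.896, -0.0]
wrist_force: [-0.5, 0.6, -3.6]
gripper_width: 27.4
```

>>> {"op": "jog_arm", "data": {
  "deltas": [
    [[0,0,0.001],[0,0,0]],
    [[0,0,0],[0,0,0]],
    [[0,0,0],[0,0,0]]
  ]
}}

```text
t: 10.3
tcp_pos: [573.3, -225.6, 115.8]
eef_rot: [1.218, 2.896, 0.0]
wrist_force: [-0.3, 0.9, -3.6]
gripper_width: 27.8
```

Still free. I'll go down 1 mm at a time until the force shows contact.

>>> {"op": "jog_arm", "data": {
  "deltas": [
    [[0,0,0.001],[0,0,0]],
    [[0,0,0],[0,0,0]],
    [[0,0,0],[0,0,0]]
  ]
}}

```text
t: 10.6
tcp_pos: [573.3, -225.7, 115.7]
eef_rot: [1.218, 2.895, 0.0]
wrist_force: [-3.0, 0.8, 4.9]
gripper_width: 27.6
```

>>> {"op": "jog_arm", "data": {
  "deltas": [
    [[0,0,0.001],[0,0,0]],
    [[0,0,0],[0,0,0]],
    [[0,0,0],[0,0,0]]
  ]
}}

```text
t: 10.9
tcp_pos: [573.3, -225.7, 115.7]
eef_rot: [1.218, 2.895, 0.0]
wrist_force: [-5.6, 2.7, 11.9]
gripper_width: 27.5
```

```bash
python3 -c "
from h import *
snap('side','side6');snap('scene','scene6');crop('side6',260,80,340,160,5,'d6');crop('scene6',150,130,230,210,5,'s6')
rel([573,-225.4,115.5])
a=cv2.imread('pics/d6.png');b=cv2.imread('pics/s6.png');cv2.imwrite('pics/m6.png',np.hstack([a,b]))
"
```

```text
t 11.0 tcp [ 573.3 -225.7  115.7] jaw deg 44.4 toolz [ 7.e-04 -1.e-04 -1.e+00] w 27.8 F [-5.4  2.4 12.9] M [0.37 1.2  0.05]
j [ 0.28  0.53  0.07  1.74 -0.05  0.87  1.14]
delta tool mm [ 0.5 -0.   0.2]
```

View pics/m6.png

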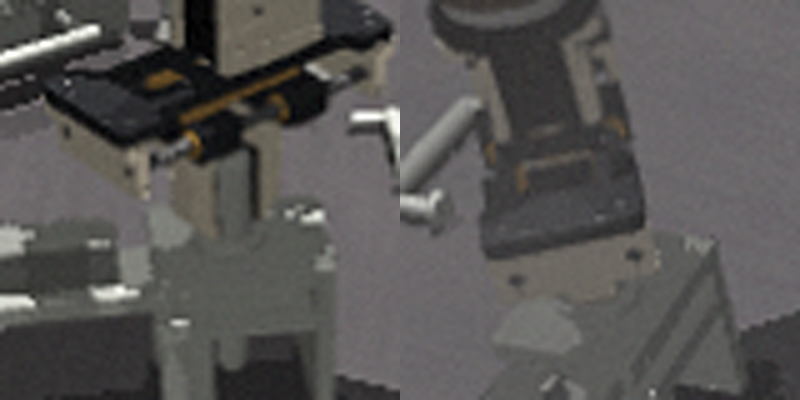

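The collar is on the lug, and the foot shows below the lower lug at side crop (232,355). The TCP height matches the home value. I'll release with the fingers only partly open, to stay clear of the tube.

>>> {"op": "jog_arm", "data": {
  "deltas": [
    [[0,0,-0.0012],[0,0,0]],
    [[0,0,0],[0,0,0]]
  ]
}}

```text
t: 11.2
tcp_pos: [573.3, -225.7, 115.7]
eef_rot: [1.218, 2.895, 0.0]
wrist_force: [-3.2, 1.4, 7.5]
gripper_width: 27.4
```

>>> {"op": "jog_arm", "data": {
  "deltas": [
    [[0,0,0],[0,0,0]],
    [[0,0,0],[0,0,0]],
    [[0,0,0],[0,0,0]],
    [[0,0,0],[0,0,0]],
    [[0,0,0],[0,0,0]],
    [[0,0,0],[0,0,0]]
  ],
  "fingers": 0.4
}}

```text
t: 11.8
tcp_pos: [573.2, -225.7, 114.8]
eef_rot: [-1.218, -2.896, 0.0]
wrist_force: [-0.9, 0.2, 0.0]
gripper_width: 55.0
```

>>> {"op": "jog_arm", "data": {
  "deltas": [
    [[0,0,-0.01],[0,0,0]],
    [[0,0,-0.02],[0,0,0]],
    [[0,0,-0.03],[0,0,0]],
    [[0,0,-0.04],[0,0,0]],
    [[0,0,-0.04],[0,0,0]],
    [[0,0,-0.02],[0,0,0]],
    [[0,0,0],[0,0,0]],
    [[0,0,0],[0,0,0]]
  ]
}}

```text
t: 12.6
tcp_pos: [573.2, -225.6, 275.5]
eef_rot: [1.218, 2.895, 0.0]
wrist_force: [-0.6, -0.0, -0.8]
gripper_width: 55.1
```

```bash
python3 -c "
from h import *
snap('side','side7');snap('scene','scene7');crop('side7',250,70,350,170,4,'d7');crop('scene7',140,130,240,230,4,'s7')
rel([573,-225.4,115.5])
a=cv2.imread('pics/d7.png');b=cv2.imread('pics/s7.png');cv2.imwrite('pics/m7.png',np.hstack([a,b]))
for t in('side7','scene7'):
    s=load(t); print(t,proj(s,[573,-225.4,161]),proj(s,[573,-225.4,105]))
"
```

```text
t 12.7 tcp [ 572.3 -225.3  273.5] jaw deg 44.4 toolz [-2.4e-03  9.0e-04 -1.0e+00] w 55.1 F [-0.5  0.2 -0.1] M [-0.03 -0.02 -0.03]
j [ 0.27  0.37  0.08  1.6  -0.03  1.18  1.13]
delta tool mm [ -1.    0.6 158. ]
side7 (np.float64(304.82418803761516), np.float64(110.51741568274751)) (np.float64(305.3247321237007), np.float64(127.48355525591698))
scene7 (np.float64(184.69400426335662), np.float64(172.38408345676817)) (np.float64(189.5585312255297), np.float64(189.0723094375706))
```

View pics/m7.png

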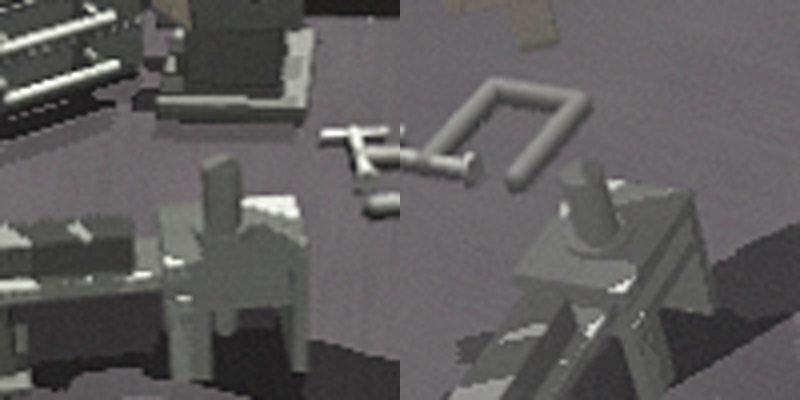

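The pin stands upright with its knob top at side (305.5,111) and scene (185,172). The predictions for fully home are (305,110.5) and (184.7,172.4). The robot is clear of everything.

```bash
python3 -c "
from h import *
print(bot.hand_in())"
```

```text
the job is handed in; nothing more can be done
None
```

The drawbar tongue is pinned into the clevis. I took the long steel pin from the end of the rack next to the green and yellow look-alikes. I lowered it through the upper lug, the tongue and the lower lug without it touching, and held it until the collar was on the upper lug. Then I released it and lifted the gripper well clear. The job was handed in at about 12.7 s of the 40 s allowed.

**Last checks**
- **Seating:** the collar met the lug with the TCP at 115.7 mm, against about 115.7 mm expected from the grasp. The wrist read about 13 N at most.
- **Position:** after release, the knob top in both cameras was within about 1 pixel of where it should be for a fully home pin. The foot was also visible below the lower lug.
- **Robot clear:** the wrist force was back to about 0 N, with the gripper about 110 mm above the knob.

No check failed. TCP readings taken just after a move were up to about 3 mm off until the arm settled.

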